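# Hang the nested pellet scoops back on their hook

### The job

The wax pot has been topped up: put the three pellet scoops away on the one hook of the sloped rack. Hang the largest first, with the eye of its handle over the hook and its cup resting flat on the board straight down the slope below the hook, then the middle one with its cup nested fully home inside the largest, then the smallest nested fully home inside the middle one. Leave the wax tub, wax tree, teal mould and brush where they are.

Things in the scene. Friction and masses are not known exactly. Their poses are not given: they have to be found in the camera images.
- rack: Grey sheet-metal rack fixed to the bench, with one sloped board 193 mm long, 130 mm wide, 30 degrees from horizontal, low edge nearest the robot; a folded edge stands 9 mm proud along its low end. Origin on the bench, 96 mm straight below hook_root; x points away from the robot (yaw varies), z up.
- hook_root (a point): Foot of the hook, on the board's surface. Axes: z square off the board (30 degrees from vertical, leaning toward the robot), x straight up the slope, y across the board. The board reaches 26 mm up the slope from here and 167 mm down it. The 7 mm round steel hook stands up along z; its last 7 mm bend 2.6 mm up the slope. Round its foot sits a 32 mm grey bush whose top, 24.5 mm off the board, carries the eyes.
- hook_tip (a point): The rounded tip of the hook: 56 mm off the board along hook_root's z and 2.6 mm up the slope; same axes.
- large_handle (a point): Mid-handle of the largest of three plain aluminium scoops, upright on the bench at the start. Flat handle 16 mm wide, 5 mm thick, top flush with the cup's rim. The point is 66 mm from the cup's axis, half-way through the thickness, 27.5 mm above the cup's underside. Axes: x along the handle from cup to eye, z up out of the cup.
- large_eye (a point): Centre of the round eye at the handle's end of the largest scoop, 110 mm from the cup's axis, half-way through its 5 mm thickness: 30 mm outside, hole 20 mm. Same axes as the handle.
- large_base (a point): Centre of the underside of the largest scoop's open round cup: outside diameter 82 mm at the rim, 76 mm at the base, 30 mm tall, wall 2.5 mm, floor 3 mm; the scoop weighs about 100 g, most of it in the cup. Same axes as the handle.
- middle_handle (a point): Mid-handle of the middle of three plain aluminium scoops, upright on the bench at the start. Flat handle 16 mm wide, 5 mm thick, top flush with the cup's rim. The point is 66 mm from the cup's axis, half-way through the thickness, 30 mm above the cup's underside. Axes: x along the handle from cup to eye, z up out of the cup.
- middle_eye (a point): Centre of the round eye at the handle's end of the middle scoop, 110 mm from the cup's axis, half-way through its 5 mm thickness: 30 mm outside, hole 20 mm. Same axes as the handle.
- middle_base (a point): Centre of the underside of the middle scoop's open round cup: outside diameter 60 mm at the rim, 54 mm at the base, 32.5 mm tall, wall 2.5 mm, floor 3 mm; the scoop weighs about 80 g, most of it in the cup. Same axes as the handle.
- small_handle (a point): Mid-handle of the smallest of three plain aluminium scoops, upright on the bench at the start. Flat handle 16 mm wide, 5 mm thick, top flush with the cup's rim. The point is 66 mm from the cup's axis, half-way through the thickness, 32.5 mm above the cup's underside. Axes: x along the handle from cup to eye, z up out of the cup.
- small_eye (a point): Centre of the round eye at the handle's end of the smallest scoop, 110 mm from the cup's axis, half-way through its 5 mm thickness: 30 mm outside, hole 20 mm. Same axes as the handle.
- small_base (a point): Centre of the underside of the smallest scoop's open round cup: outside diameter 38 mm at the rim, 32 mm at the base, 35 mm tall, wall 2.5 mm, floor 3 mm; the scoop weighs about 60 g, most of it in the cup. Same axes as the handle.
- wax_tub: Bystander: white round tub of wax pellets, 71 mm across, 76 mm tall; origin at the centre of its underside.
- wax_tree: Bystander: delicate wax tree on a black round base, 100 mm across, 150 mm tall; origin at the centre of its underside.
- mould_teal: Bystander: teal rubber mould, 62 x 87 x 26 mm, lying flat; origin at the centre of its underside.
- wax_brush: Bystander: thin wooden wax brush, 12 mm thick, 150 mm long, lying on the bench near the rack; origin at its centre, on its underside.

How it is judged:
On the way, in this order (a step that is already met when the one before it is completed fails the run):
1. the largest scoop hangs on the hook, its cup flat on the board (x of large_eye in the frame of hook_root between -0.013 and 0.013 m and y of large_eye in the frame of hook_root between -0.013 and 0.013 m and z of large_eye in the frame of hook_root below 0.046 m and z of large_base in the frame of hook_root between -0.004 and 0.006 m and x of large_base in the frame of hook_root below -0.09 m and y of large_base in the frame of hook_root between -0.04 and 0.04 m), for 0.2 s.
2. the middle scoop hangs on the hook, its cup home in the largest (all of step 1 and x of middle_eye in the frame of hook_root between -0.013 and 0.013 m and y of middle_eye in the frame of hook_root between -0.013 and 0.013 m and z of middle_eye in the frame of hook_root below 0.046 m and x of middle_base in the frame of large_base between -0.012 and 0.012 m and y of middle_base in the frame of large_base between -0.012 and 0.012 m and z of middle_base in the frame of large_base between -0.001 and 0.0075 m), for 0.2 s.
3. the smallest scoop hangs on the hook, its cup home in the middle one (all of step 2 and x of small_eye in the frame of hook_root between -0.013 and 0.013 m and y of small_eye in the frame of hook_root between -0.013 and 0.013 m and z of small_eye in the frame of hook_root below 0.046 m and x of small_base in the frame of middle_base between -0.012 and 0.012 m and y of small_base in the frame of middle_base between -0.012 and 0.012 m and z of small_base in the frame of middle_base between -0.001 and 0.0075 m), for 0.2 s.
At the end, for the whole second after the job is handed in: All three eyes over the hook (centre within 13 mm of its line each way, under 46 mm off the board); largest cup's base within 6 mm of the board, over 90 mm below the hook, within 40 mm sideways; each next cup's base at most 7.5 mm above the one before, within 12 mm of its centre each way; all still (all of step 3 and linear speed of each of large, middle, small below 0.02 m/s); the robot touches nothing.
It fails at once if the wax tub, wax tree, teal mould or brush is moved more than 3 cm, or the tub or tree tips over (distance of any of wax_tub, wax_tree, mould_teal, wax_brush from where it was at the start of the episode above 0.03 m or angle between any of wax_tree, wax_tub's own z axis and vertical above 0.3 rad).
It also fails if it takes over 58 s, if anything falls off the work surface, if the arm or the gripper's body presses on something with over 40 N, if the wrist force passes 120 N, or if a joint passes its speed limit or range.

### The arm

A 6-joint arm with a two-finger parallel gripper is mounted at the origin on a cart in front of the work surface, level with it; the furniture and walls round the work are solid. World frame = base frame: x ahead of the robot, y to its left, z up, the work surface at z = 0. Lengths are in m, angles in rad, forces in N, time in s.
With the tool pointing down it reaches from about 0.275 to 0.85 m from the base axis. Payload 5.2 kg.
Tool frame: the origin (TCP) lies at the very end of the fingers, on their centre line; the grasp point (between the pads) lies 19 mm behind it (ctrl.grip_point_offset is the z of the grasp point in the tool frame, in m); z points along the fingers, y is the line along which they close (so a half turn about z gives the same grasp; the last joint's range is limited). The gripper opens to 85 mm and grips with 20 to 120 N. Pads are 22 mm wide; open, the fingers measure 114 mm over their backs; the gripper's body (76 mm by 85 mm) begins 54 mm behind the grasp point. The pads swing forward as they close: fully open they stand 13 mm farther back than shut.
Start: joints at [-1.336, 0.259, 1.535, -0, 1.348, -0.203], TCP at [0.233, -0.498, 0.231] pointing down, gripper open.
Joint ranges: [-3.14, 3.14], [-0.91, 2.08], [0.19, 2.58], [-1.22, 4.36], [0.22, 2.71], [-3.12, 3.12]. Speed limits (rad/s): [2.57, 2.57, 3.14, 3.14, 3.14, 3.14].

### API

Orientations are given as a rotation vector (axis times angle).
In Python, from cell import status, eyes, ctrl gives the robot as it stands.
- The arm moves only by the tool carry_out, never from a script. Its arguments are lists of equal length, an entry for each row: "dp": the shift along the tool's x, y, z in cm, a list of three; "rot": the turn, a rotation vector about the tool's x, y, z in degrees, a list of three. In form: {"dp": [[tx, ty, tz], ...], "rot": [[ax, ay, az], ...]}. A call has exactly 10 rows; each row is the pose to reach, as a shift and turn from the pose commanded when the call began, along the tool's axes at that moment; what a row does not reach only later rows make up. A row lasts 1/8 s, in which the tool goes at most 62.5 mm and 10.7 degrees, less where a joint would pass 70% of its speed; a pose out of reach is approached as far as the arm can. A call with a gripper value outside its range is refused whole. "gripper" is the opening, from 0 (shut) to 1 (fully open), set as the call begins (left out, the last holds). The fingers move at their own pace and stop on an object; "force" is the grip in N (left out, the last holds). Time passes only in rows, so rows that repeat a pose let the fingers close, or fill a call up. It gives the time, the measured TCP pose, the force, the opening and the grip force at its end, in the units of the state.
- status.state(): the state, without advancing time (a new reading comes with each control period).
- eyes.get_image(name): name is "scene" or "top" or "wrist"; returns the picture (400x640x3 uint8, red, green, blue); there is no depth.
- eyes.camera_info(name): a dict with "intrinsics" (3x3 intrinsics, pixels), "xyz" and "orientation" of the camera in the world. Camera axes: x right, y up, looking along -z (the intrinsics and any distortion apply to the point x, -y, -z); pixel columns grow to the right and rows downward; lengths in m; the calibration is good to about 2 mm. A picture is of the moment at which its call begins: read the wrist's pose just before it. camera_info takes no time and is no camera call; for the wrist camera it gives the pose at the moment of the call.
- ctrl.finish_job(): hands the job in; it is judged then, once.
The state is a dict: "time": time; "joint_pos": joint angles; "dq": joint speeds; "joint_efforts": joint torques, N m; "eef_pos": TCP position; "tool_rot": TCP orientation; "contact_force": force on the tool from outside, world axes, zero at the start; "wrist_torque": the same for the moment, N m; "finger_gap": opening from 0.0 (shut) to 1.0 (fully open); "grip_force": force on a finger pad.
Only numpy, scipy, OpenCV 4.12 (cv2) and the standard library are available. Lean on these libraries where they do the work, as an engineer would, in place of code of your own. Each camera call takes 0.05 s, during which the arm holds its last target. There are 200 camera calls.

## Working session

There is one attempt and no reset: what is moved stays moved. The work goes in short steps, Python scripts to look and compute and a tool call to move; the robot and the scene stay as the last step left them, time stands still between calls to the robot, and variables do not carry over. Pictures are saved under pics/ and viewed, at most 10 in all, crops included, and the job is handed in when it is done.

Besides the shell and the picture viewer there is one more tool, called in YAML: its name, and indented under it one key for each argument. carry_out: Moves the arm, as the interface text tells. Its arguments: {"type":"object","properties":{"dp":{"type":"array"},"rot":{"type":"array"},"gripper":{"type":"number"},"force":{"type":"number"}},"required":["dp","rot"]}

```bash
ls; mkdir -p pics
python3 - <<'E'
from cell import status, eyes, ctrl
import cv2,numpy as np
s=status.state();print(s['time'],s['eef_pos'],s['tool_rot'],ctrl.grip_point_offset)
a=[]
for n in['scene','top']:
    im=eyes.get_image(n);cv2.imwrite(f'pics/{n}0.png',im[:,:,::-1]);print(n,eyes.camera_info(n))
print(eyes.camera_info('wrist'))
E
```

```text
pics
0.0 [ 0.23307095 -0.49759988  0.23049033] [-3.06487136e+00 -6.81830974e-01  7.59241444e-05] -0.0187
scene {'intrinsics': array([[493.50862192,   0.        , 317.272035  ],
       [  0.        , 493.50862192, 196.33277521],
       [  0.        ,   0.        ,   1.        ]]), 'xyz': array([0.08733941, 0.59507553, 0.92523489]), 'orientation': array([ 0.32145788, -1.04917872, -2.35987142])}
top {'intrinsics': array([[441.25314848,   0.        , 312.27257793],
       [  0.        , 441.25314848, 197.41309878],
       [  0.        ,   0.        ,   1.        ]]), 'xyz': array([ 0.45630531, -0.12242832,  1.26013743]), 'orientation': array([ 0.06445523, -0.09688677, -1.57537789])}
{'intrinsics': array([[334.50062608,   0.        , 321.59550186],
       [  0.        , 334.50062608, 195.5682093 ],
       [  0.        ,   0.        ,   1.        ]]), 'xyz': array([ 0.30411713, -0.46569976,  0.3727266 ]), 'orientation': array([-0.27914233,  0.18021396, -1.12217489])}
```

View pics/top0.png

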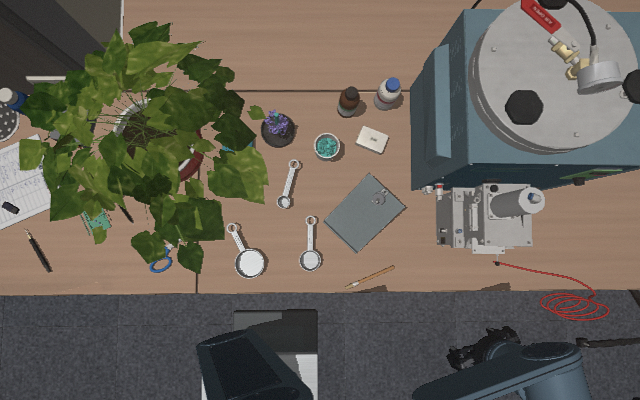

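View pics/scene0.png

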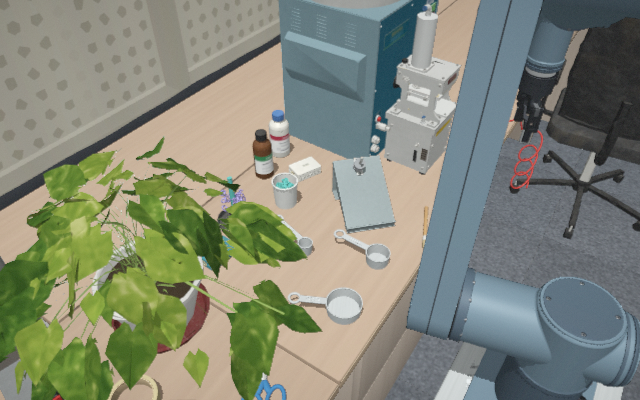

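Top view: large scoop cup (250,263) / eye (233,229); middle cup (310,259) / eye (311,221); small cup (284,202) / eye (294,164). The rack board corners are near (325,217), (368,173), (406,207), (362,251), with the hook near (378,188). The brush is at (370,276), the tub at (327,147) and the tree at (279,126).

```bash
cat > h.py <<'E'
import numpy as np,cv2
from scipy.spatial.transform import Rotation as R
from cell import status,eyes,ctrl
def ray(ci,u,v):
    K=ci['intrinsics'];d=np.array([(u-K[0,2])/K[0,0],-(v-K[1,2])/K[1,1],-1.])
    return np.array(ci['xyz']),R.from_rotvec(ci['orientation']).apply(d)
def onplane(ci,u,v,z):
    o,d=ray(ci,u,v);return o+d*(z-o[2])/d[2]
def proj(ci,p):
    c=R.from_rotvec(ci['orientation']).inv().apply(np.array(p)-ci['xyz']);K=ci['intrinsics']
    return K[0,0]*c[0]/-c[2]+K[0,2],-K[1,1]*c[1]/-c[2]+K[1,2]
def downrot(yaw,tilt=0): # tool x along yaw (rad), z down; tilt: x raised by tilt
    x=np.array([np.cos(yaw)*np.cos(tilt),np.sin(yaw)*np.cos(tilt),np.sin(tilt)])
    z=np.array([np.cos(yaw)*np.sin(tilt),np.sin(yaw)*np.sin(tilt),-np.cos(tilt)])
    return R.from_matrix(np.stack([x,np.cross(z,x),z],1))
def rel(p,Rt,p0=None,R0=None):
    s=status.state()
    if p0 is None:p0=s['eef_pos'];R0=R.from_rotvec(s['tool_rot'])
    dp=R0.inv().apply(np.array(p)-p0)*100;rv=np.degrees((R0.inv()*Rt).as_rotvec())
    print('dp',dp.round(2),'rot',rv.round(1))
E
python3 - <<'E'
from h import *
ci=eyes.camera_info('top');im=cv2.imread('pics/top0.png')
hsv=cv2.cvtColor(im,cv2.COLOR_BGR2HSV)
m=((hsv[:,:,1]<40)&(hsv[:,:,2]>140)).astype(np.uint8)
m[290:]=0
n,l,st,c=cv2.connectedComponentsWithStats(m)
for i in range(1,n):
    if st[i,4]>60 and 200<c[i][0]<340: print(st[i],c[i])
for nm,cu,ey,z in[('L',(250,263),(233,229),.03),('M',(310,259.5),(311,221),.0325),('S',(284,202),(294.5,164),.035)]:
    a=onplane(ci,*cu,z);b=onplane(ci,*ey,z);d=b-a
    print(nm,a.round(3),b.round(3),np.linalg.norm(d).round(3),np.degrees(np.arctan2(d[1],d[0])).round(1))
for p,z in[((325,217),.0125),((362,251),.0125),((368,173),.109),((406,207),.109)]:print(onplane(ci,*p,z).round(3))
E
```

```text
[314 133  26  25 114] [326.22807018 144.78070175]
[277 159  22  49 226] [288.60176991 179.5       ]
[282 198   8  10  61] [285.44262295 202.1147541 ]
[301 215  18  54 409] [309.89242054 246.58190709]
[226 223  19  40 176] [235.85227273 238.35795455]
[239 250  25  29 511] [251.33072407 262.88454012]
L [0.402 0.024 0.03 ] [0.496 0.072 0.03 ] 0.105 27.0
M [ 0.411 -0.141  0.032] [ 0.517 -0.144  0.032] 0.106 -1.9
S [ 0.57  -0.069  0.035] [ 0.677 -0.099  0.035] 0.111 -15.4
[ 0.529 -0.184  0.012]
[ 0.432 -0.288  0.012]
[ 0.639 -0.295  0.109]
[ 0.548 -0.393  0.109]
```

Run:
```python
from h import *
rel([.455,.054,.14],downrot(np.radians(27)))
ci=eyes.camera_info('wrist');s=status.state();T=R.from_rotvec(s['tool_rot'])
print(T.inv().apply(R.from_rotvec(ci['orientation']).apply([0,0,-1])),T.inv().apply(ci['xyz']-s['eef_pos']),T.inv().apply(R.from_rotvec(ci['orientation']).apply([1,0,0])))
```

```text
dp [ 43.48 -40.54   9.14] rot [-0.1 -0.  -1.9]
[-3.10071060e-01 -3.80351864e-04  9.50713307e-01] [ 0.07793139  0.00094794 -0.1421429 ] [6.87526313e-04 9.99999569e-01 6.24303571e-04]
```

carry_out:
  dp:
    - [4.3,-4.05,0.5]
    - [8.7,-8.1,1.5]
    - [13,-12.2,2.5]
    - [17.4,-16.2,3.5]
    - [21.7,-20.3,4.5]
    - [26.1,-24.3,5.5]
    - [30.4,-28.4,6.5]
    - [34.8,-32.4,7.5]
    - [39.1,-36.5,8.5]
    - [43.5,-40.5,9.1]
  rot:
    - [0,0,-2]
    - [0,0,-2]
    - [0,0,-2]
    - [0,0,-2]
    - [0,0,-2]
    - [0,0,-2]
    - [0,0,-2]
    - [0,0,-2]
    - [0,0,-2]
    - [0,0,-2]
  gripper: 1

```text
time: 1.35
eef_pos: [0.4555, 0.0551, 0.1397]
tool_rot: [-3.054, -0.736, 0.001]
contact_force: [1.5, -0.7, 1.2]
finger_gap: 0.998
grip_force: 0.0
```

```bash
cat > look.py <<'E'
import sys
from h import *
import pickle
s=status.state();ci=eyes.camera_info('wrist');im=eyes.get_image('wrist')
n=sys.argv[1];cv2.imwrite(f'pics/{n}.png',im[:,:,::-1]);pickle.dump((s,ci),open(n+'.pkl','wb'))
print(s['time'],s['eef_pos'].round(4),s['contact_force'].round(1))
E
python3 look.py w1
```

```text
1.35 [0.4555 0.0551 0.1397] [ 1.5 -0.7  1.2]
```

View pics/w1.png

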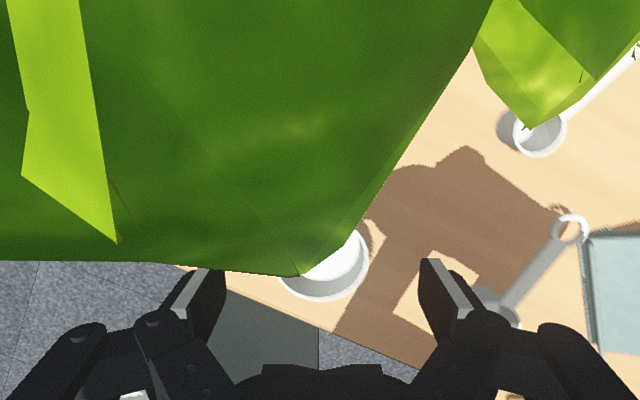

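The wrist view is mostly covered by a plant leaf. The near arc of the large cup's rim shows from (280,275) through (322,300) to (368,262); the handle is hidden. I'll fit the visible rim arc and take the handle direction from the fixed cameras.

```bash
python3 - <<'E'
from h import *
import pickle
from scipy.optimize import least_squares
s,ci=pickle.load(open('w1.pkl','rb'));im=cv2.imread('pics/w1.png');hsv=cv2.cvtColor(im,cv2.COLOR_BGR2HSV)
m=((hsv[:,:,1]<45)&(hsv[:,:,2]>150)).astype(np.uint8);m[:225]=0;m[305:]=0;m[:,:270]=0;m[:,380:]=0
c=max(cv2.findContours(m,0,1)[0],key=cv2.contourArea)[:,0]
print(c[:,0].min(),c[:,0].max(),c[:,1].min(),c[:,1].max())
# bottom arc: lowest pixel per column
P=[(u,c[c[:,0]==u,1].max()) for u in range(284,369,3) if (c[:,0]==u).any()]
W=np.array([onplane(ci,u,v,.03)[:2] for u,v in P])
f=least_squares(lambda q:np.hypot(*(W-q).T)-.041,[.402,.024],loss='soft_l1',f_scale=.001)
print(f.x,np.abs(f.fun).max(),np.linalg.lstsq(np.c_[2*W,np.ones(len(W))],(W**2).sum(1),rcond=None)[0])
# top + scene : handle
for n,boxes in(('top',[(222,221,250,250)]),('scene',[(285,288,372,326)])):
    ci=eyes.camera_info(n);im=cv2.imread(f'pics/{n}0.png')
    x0,y0,x1,y1=boxes[0]
    cv2.imwrite(f'pics/crop_{n}.png',cv2.resize(im[y0-8:y1+20,x0-8:x1+25],None,fx=7,fy=7,interpolation=2))
E
cd pics; python3 -c "
import cv2,numpy as np
a=cv2.imread('crop_top.png');b=cv2.imread('crop_scene.png');print(a.shape,b.shape)
H=a.shape[0]+b.shape[0];o=np.zeros((H,max(a.shape[1],b.shape[1]),3),'u1');o[:a.shape[0],:a.shape[1]]=a;o[a.shape[0]:,:b.shape[1]]=b
o=o if H<=600 else cv2.resize(o,None,fx=600/H,fy=600/H)
cv2.imwrite('crops.png',o);print(o.shape)"
```

```text
277 369 229 302
[0.4006738  0.02683178] 0.0007235040286939012 [ 0.40004049  0.02634677 -0.15910031]
(399, 427, 3) (462, 840, 3)
(600, 585, 3)
```

View pics/crops.png

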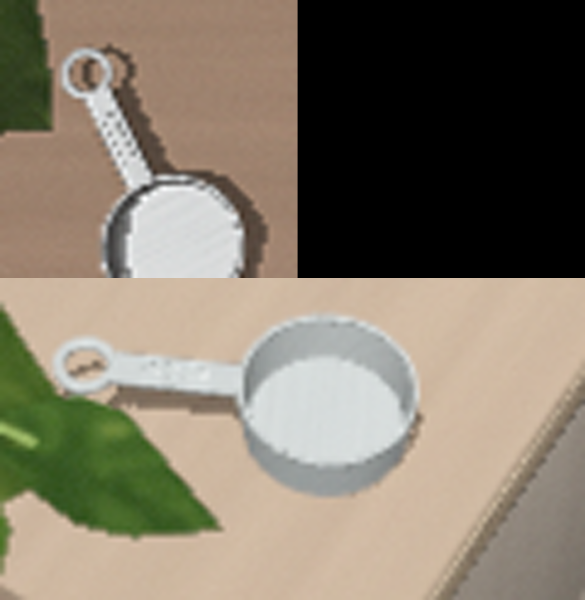

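The crops show the large scoop's eye at top-image (231.8,228.0) and scene (294.4,297.6). Its rim centre is at top (249.7,263.6) and scene (344.2,301.5), and the handle is clear of the leaf.

Run:
```python
from h import *
for n,e,c in(('top',(231.8,228.0),(249.7,263.6)),('scene',(294.4,297.6),(344.2,301.5))):
    ci=eyes.camera_info(n);a=onplane(ci,*c,.03);b=onplane(ci,*e,.03);d=b-a
    print(n,a,b,np.linalg.norm(d),np.degrees(np.arctan2(d[1],d[0])))
y=np.radians(26.7);c=np.array([.4005,.0267])
g=c+.066*np.array([np.cos(y),np.sin(y)]);print(g)
rel([*g,.0085],downrot(y))
```

```text
top [0.40067464 0.02530219 0.03      ] [0.49881878 0.07552139 0.03      ] 0.1102462680007111 27.098295152348893
scene [0.40123208 0.02442694 0.03      ] [0.49792804 0.07680917 0.03      ] 0.10997275481873425 28.445337278541768
[0.45946251 0.05635505]
dp [-0.06  0.59 13.09] rot [-0.2 -0.2  0.6]
```

carry_out:
  dp:
    - [0.35,0.1,3]
    - [0.35,0.1,6]
    - [0.35,0.1,9]
    - [0.35,0.1,11.5]
    - [0.35,0.1,13.1]
    - [0.35,0.1,13.1]
    - [0.35,0.1,13.1]
    - [0.35,0.1,13.1]
    - [0.35,0.1,13.1]
    - [0.35,0.1,13.1]
  rot:
    - [0,0,0]
    - [0,0,0]
    - [0,0,0]
    - [0,0,0]
    - [0,0,0]
    - [0,0,0]
    - [0,0,0]
    - [0,0,0]
    - [0,0,0]
    - [0,0,0]
  gripper: 1

```text
time: 2.65
eef_pos: [0.4593, 0.0538, 0.0097]
tool_rot: [3.054, 0.736, 0.001]
contact_force: [0.1, 0.2, 0.7]
finger_gap: 1.002
grip_force: 0.0
```

carry_out:
  dp:
    - [0,0,0]
    - [0,0,0]
    - [0,0,0]
    - [0,0,0]
    - [0,0,0]
    - [0,0,0]
    - [0,0,0]
    - [0,0,0]
    - [0,0,0]
    - [0,0,0]
  rot:
    - [0,0,0]
    - [0,0,0]
    - [0,0,0]
    - [0,0,0]
    - [0,0,0]
    - [0,0,0]
    - [0,0,0]
    - [0,0,0]
    - [0,0,0]
    - [0,0,0]
  gripper: 0.1
  force: 60

```text
time: 3.9
eef_pos: [0.459, 0.0538, 0.0093]
tool_rot: [3.054, 0.736, -0.0]
contact_force: [-1.0, -1.5, 2.5]
finger_gap: 0.172
grip_force: 58.2
```

```bash
cat >> h.py <<'E'
YAW=np.radians(-43.4);ROOT=np.array([.577,-.328,.096])
def hookframe(yaw=None):
    yaw=YAW if yaw is None else yaw
    c,s=np.cos(yaw),np.sin(yaw);u=np.array([c*.866,s*.866,.5]);n=np.array([-.5*c,-.5*s,.866]);return u,np.cross(n,u),n
def tcp_for(h,ex=0,ey=0,off=.0182,lx=.044): # eye centre at (ex,ey,h) in hook frame
    u,v,n=hookframe();return ROOT+u*(ex-lx)+v*ey+n*(h-off)
def rows(p1,R1,n,start=None):
    s=status.state();p0=s['eef_pos'];R0=R.from_rotvec(s['tool_rot'])
    ps=p0 if start is None else start
    for i in range(1,n+1):
        f=i/n;rr=R.from_rotvec(((R0.inv()*R1).as_rotvec())*f)
        print((R0.inv().apply(ps+(p1-ps)*f-p0)*100).round(1).tolist(),np.degrees(rr.as_rotvec()).round(1).tolist())
E
python3 - <<'E'
from h import *
s=status.state();p=tcp_for(.12);print(p)
rows(p,downrot(YAW,np.radians(30)),8,s['eef_pos']+[0,0,.11])
E
```

```text
[ 0.51233195 -0.26684646  0.1621588 ]
[-1.2, 3.9, -11.5] [-2.3, 3.3, 8.6]
[-2.5, 7.7, -12.1] [-4.6, 6.5, 17.2]
[-3.7, 11.6, -12.6] [-6.9, 9.8, 25.8]
[-4.9, 15.5, -13.1] [-9.2, 13.0, 34.4]
[-6.2, 19.4, -13.7] [-11.5, 16.3, 43.0]
[-7.4, 23.2, -14.2] [-13.8, 19.6, 51.6]
[-8.6, 27.1, -14.7] [-16.1, 22.8, 60.2]
[-9.9, 31.0, -15.3] [-18.4, 26.1, 68.8]
```

carry_out:
  dp:
    - [0,0,-5]
    - [0,0,-11]
    - [-1.2,3.9,-11.5]
    - [-2.5,7.7,-12.1]
    - [-3.7,11.6,-12.6]
    - [-4.9,15.5,-13.1]
    - [-6.2,19.4,-13.7]
    - [-7.4,23.2,-14.2]
    - [-8.6,27.1,-14.7]
    - [-9.9,31.0,-15.3]
  rot:
    - [0,0,0]
    - [0,0,0]
    - [-2.3,3.3,8.6]
    - [-4.6,6.5,17.2]
    - [-6.9,9.8,25.8]
    - [-9.2,13.0,34.4]
    - [-11.5,16.3,43.0]
    - [-13.8,19.6,51.6]
    - [-16.1,22.8,60.2]
    - [-18.4,26.1,68.8]

```text
time: 5.15
eef_pos: [0.5117, -0.2683, 0.162]
tool_rot: [2.657, -1.067, 0.714]
contact_force: [0.3, -0.0, -1.1]
finger_gap: 0.168
grip_force: 58.7
```

```bash
python3 look.py w2; python3 -c "
from h import *
s=status.state();print(s['tool_rot'],downrot(YAW,np.radians(30)).as_rotvec(),s['joint_pos'].round(2))"
```

```text
5.15 [ 0.5117 -0.2683  0.162 ] [ 0.3 -0.  -1.1]
[ 2.64923143 -1.07450513  0.72087351] [ 2.65966654 -1.05840986  0.7126555 ] [-0.64  0.13  2.01 -0.14  0.47  1.8 ]
```

View pics/w2.png

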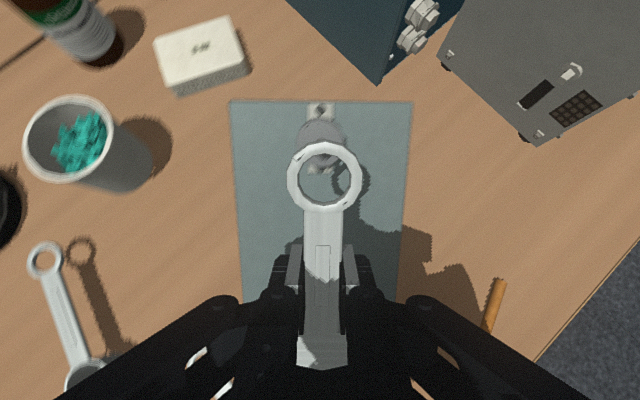

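Wrist view over the rack: board top corners at (230,101) and (413,101), the held eye centred at (324,177), and the bush/hook behind it around (322,135). The brush is at (495,305), clear of the arm.

Run:
```python
from h import *
import pickle
s,ci=pickle.load(open('w2.pkl','rb'))
a=onplane(ci,230.5,101.5,.109);b=onplane(ci,412.5,101.5,.109);print(a,b,np.linalg.norm(a-b))
d=a-b;yaw=np.arctan2(d[1],d[0])-np.pi/2;print(np.degrees(yaw))
u,v,n=hookframe(yaw);root=(a+b)/2-.026*u;print('root',root)
for h in(0,.0245,.049,.056):print(h,np.round(proj(ci,root+h*n+(.0026*u if h==.056 else 0)),1))
T=R.from_rotvec(s['tool_rot']);p=s['eef_pos']
for x in(.04,.044,.048):
  print(x,proj(ci,p+T.apply([x,0,-.0182-.0025])))
im=cv2.imread('pics/w2.png');hsv=cv2.cvtColor(im,cv2.COLOR_BGR2HSV)
m=((hsv[:,:,2]>185)&(hsv[:,:,1]<40)).astype(np.uint8)
m[:135]=0;m[218:]=0;m[:,:280]=0;m[:,370:]=0
c=max(cv2.findContours(m,0,1)[0],key=cv2.contourArea);c=c[c[:,0,1]<200];print(cv2.fitEllipse(c))
cv2.imwrite('pics/w2c.png',cv2.resize(im[90:220,260:390],None,fx=4.5,fy=4.5,interpolation=2))
```

```text
[ 0.6348583  -0.29979112  0.109     ] [ 0.54668866 -0.39199415  0.109     ] 0.12757462566121894
-43.71899875925583
root [ 0.57450031 -0.33033133  0.096     ]
0 [321.5 138.7]
0.0245 [321.4 144.2]
0.049 [321.3 151.1]
0.056 [321.3 148.8]
0.04 (np.float64(317.318473545394), np.float64(195.04724861746806))
0.044 (np.float64(317.28775865590205), np.float64(184.96662297879487))
0.048 (np.float64(317.2564347827081), np.float64(174.68612891079084))
((323.84765625, 176.75372314453125), (68.50459289550781, 72.84820556640625), 91.38671112060547)
```

View pics/w2c.png

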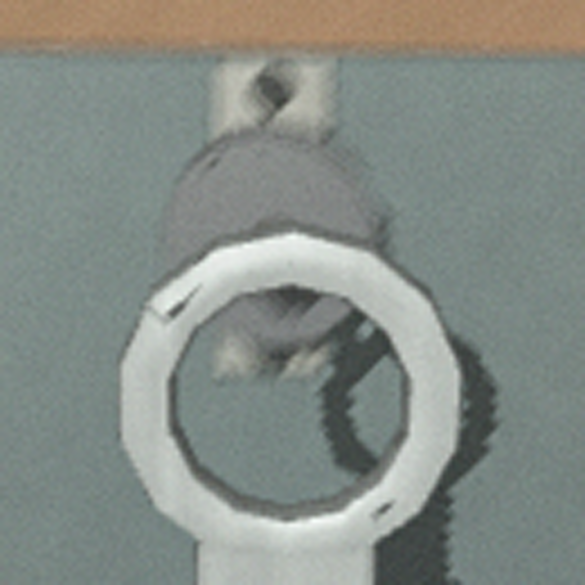

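The bush centre is at about (320.5,143.5), matching the prediction from the board corners. The eye is measured in the same camera, so I'll use the relative correction.

```bash
sed -i 's/^YAW=.*/YAW=np.radians(-43.7);ROOT=np.array([.5745,-.3303,.096])/' h.py
python3 - <<'E'
from h import *
Rt=downrot(YAW,np.radians(30))
for h in(.08,.06,.04,.03,.0275):rel(tcp_for(h,.001,.0026,lx=.0472),Rt)
E
```

```text
dp [-0.65 -0.27  3.88] rot [ 0.  -0.4 -0.5]
dp [-0.66 -0.27  5.88] rot [ 0.  -0.4 -0.5]
dp [-0.68 -0.27  7.88] rot [ 0.  -0.4 -0.5]
dp [-0.68 -0.27  8.88] rot [ 0.  -0.4 -0.5]
dp [-0.68 -0.27  9.13] rot [ 0.  -0.4 -0.5]
```

Run:
```python
from h import *
import pickle
for s in(pickle.load(open('w2.pkl','rb'))[0],status.state()):
    p=s['eef_pos'];print(s['time'],p,s['tool_rot'])
u,v,n=hookframe();d=p-ROOT;print('hook frame',d@u,d@v,d@n, u@u,u@n)
ci=pickle.load(open('w2.pkl','rb'))[1]
for h in(.08,.1,.12):print(proj(ci,ROOT+n*h))
T=R.from_rotvec(s['tool_rot']);print(T.apply([1,0,0]),u,T.apply([0,0,1]),n)
```

```text
5.15 [ 0.5116818  -0.26828902  0.16203042] [ 2.65660484 -1.06661623  0.7143258 ]
5.2 [ 0.51299988 -0.27176635  0.16318404] [ 2.64923143 -1.07450513  0.72087351]
hook frame -0.039933486490766695 -0.00017143506844872342 0.10063259983924092 0.9999559999999998 5.551115123125783e-17
(np.float64(321.12339252557797), np.float64(162.4835808689778))
(np.float64(320.9946873331143), np.float64(172.24436726196717))
(np.float64(320.82784708378756), np.float64(184.8972525438997))
[ 0.61838202 -0.60189094  0.50530285] [ 0.62608955 -0.59830417  0.5       ] [ 0.36531043 -0.34913478 -0.86293291] [-0.36148357  0.34544121  0.866     ]
```

```bash
cat >> h.py <<'E'
import json
CH=[([43.5,-40.5,9.1],[0,0,-2]),([.35,.1,13.1],[0,0,0]),([-9.9,31,-15.3],[-18.4,26.1,68.8])]
def cmd():
    p=np.array([0.23307095,-0.49759988,0.23049033]);r=R.from_rotvec([-3.06487136e+00,-6.81830974e-01,7.59e-05])
    for d,a in CH+[json.loads(l) for l in open('ch.txt')]:
        p=p+r.apply(np.array(d)/100);r=r*R.from_rotvec(np.radians(a))
    return p,r
E
touch ch.txt
python3 - <<'E'
from h import *
p,r=cmd();print(p,r.as_rotvec(),p@[0,0,1])
Rt=downrot(YAW,np.radians(30))
for h in(.085,.03):rel(tcp_for(h,.001,.0026,lx=.0472),Rt,p,r)
E
```

```text
[ 0.51188501 -0.26663506  0.16177063] [ 2.66145132 -1.05999814  0.7117045 ] 0.161770626832625
dp [-0.17  0.03  3.48] rot [-0.2  0.1  0.2]
dp [-0.16  0.05  8.98] rot [-0.2  0.1  0.2]
```

carry_out:
  dp:
    - [-0.1,0,1]
    - [-0.2,0,2]
    - [-0.2,0,3]
    - [-0.2,0,3.5]
    - [-0.2,0,3.5]
    - [-0.2,0,3.5]
    - [-0.2,0,3.5]
    - [-0.2,0,3.5]
    - [-0.2,0,3.5]
    - [-0.2,0,3.5]
  rot:
    - [0,0,0]
    - [0,0,0]
    - [0,0,0]
    - [0,0,0]
    - [0,0,0]
    - [0,0,0]
    - [0,0,0]
    - [0,0,0]
    - [0,0,0]
    - [0,0,0]

```text
time: 6.45
eef_pos: [0.5235, -0.2781, 0.1311]
tool_rot: [2.66, -1.059, 0.713]
contact_force: [-0.1, -0.3, -1.6]
finger_gap: 0.168
grip_force: 58.7
```

```bash
echo '[[-0.2,0,3.5],[0,0,0]]' >> ch.txt; python3 look.py w3
cat > eye.py <<'E'
import sys,pickle
from h import *
n=sys.argv[1];s,ci=pickle.load(open(n+'.pkl','rb'))
p,r=cmd();print('cmd-meas mm',((p-s['eef_pos'])*1000).round(1),(r.inv()*R.from_rotvec(s['tool_rot'])).as_rotvec(True).round(2))
im=cv2.imread(f'pics/{n}.png');hsv=cv2.cvtColor(im,cv2.COLOR_BGR2HSV)
m=((hsv[:,:,2]>180)&(hsv[:,:,1]<40)).astype(np.uint8)
m[:115]=0;m[225:]=0;m[:,:275]=0;m[:,375:]=0
c=max(cv2.findContours(m,0,1)[0],key=cv2.contourArea);c=c[c[:,0,1]<202];(e,ax,_)=cv2.fitEllipse(c);print('eye px',e,ax)
T=R.from_rotvec(s['tool_rot']);o,d=ray(ci,*e);o=T.inv().apply(o-s['eef_pos']);d=T.inv().apply(d)
q=o+d*((-.0182-.0025 if len(sys.argv)<3 else float(sys.argv[2]))-o[2])/d[2];print('eye in tool',q)
u,v,nn=hookframe();w=s['eef_pos']+T.apply(q)-ROOT;print('eye in hook',w@u,w@v,w@nn)
cv2.imwrite(f'pics/{n}c.png',cv2.resize(im[70:230,220:420],None,fx=3.5,fy=3.5,interpolation=2))
a=onplane(ci,0,0,0)
E
python3 eye.py w3
```

```text
6.45 [ 0.5235 -0.2781  0.1311] [-0.1 -0.3 -1.6]
cmd-meas mm [-0.2  0.7 -0.7] [-0.05  0.1  -0.02]
eye px (323.76202392578125, 178.19447326660156) (71.43746948242188, 73.88629150390625)
eye in tool [ 0.04663405  0.00242708 -0.0207    ]
eye in hook 0.0010630342843970658 0.0001886323629597189 0.08755664013647176
```

View pics/w3c.png

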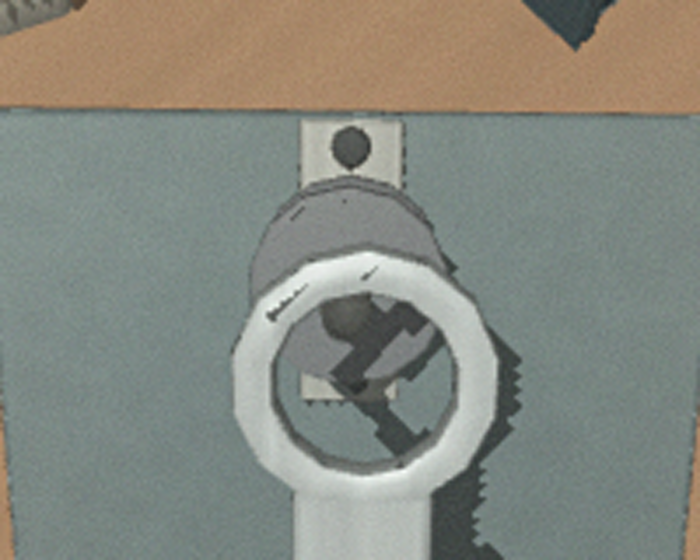

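The crop shows the hook tip at about image (318.6,160), the bush centre near (319.5,140), and the eye at (323.8,178), slightly to the right.

Run:
```python
from h import *
import pickle
s,ci=pickle.load(open('w3.pkl','rb'));u,v,n=hookframe()
for h,x in((0,.0),(.0245,0),(.049,0),(.056,.0026),(.085,0),(.0875,0)):print(h,np.round(proj(ci,ROOT+n*h+u*x),1))
im=cv2.imread('pics/w3.png')
hsv=cv2.cvtColor(im,cv2.COLOR_BGR2HSV).astype(int)
for r in(103,130):
  row=hsv[r,:,0];m=np.where((row>70)&(row<110)&(np.arange(640)>150)&(np.arange(640)<480))[0];print(r,m.min(),m.max())
col=hsv[:,270,0];print(np.where((col>70)&(col<110))[0][:12])
# hook lateral from bush/tip: ray at tip onto board-parallel plane h=.056
for (a,b),h in(((318.6,160),.054),((319.5,141),.0245),((320.6,111),0)):
  o,d=ray(ci,a,b);t=(h-(o-ROOT)@n)/(d@n);w=o+d*t-ROOT;print(h,w@u,w@v)
```

```text
0 [323.5 143.3]
0.0245 [323.7 150.5]
0.049 [323.8 159.6]
0.056 [323.9 157.2]
0.085 [324.2 179.1]
0.0875 [324.2 180.9]
103 214 425
130 216 424
[102 103 104 105 106 107 108 109 110 111 112 113]
0.054 0.0008662812042794579 0.0024954229597437625
0.0245 0.005238473450560989 0.0023370541182212968
0 0.019631835096386566 0.001924401106210459
```

carry_out:
  dp:
    - [0,-0.22,0.4]
    - [0,-0.22,1.2]
    - [0,-0.22,2.0]
    - [0,-0.22,2.8]
    - [0,-0.22,3.6]
    - [0,-0.22,4.4]
    - [0,-0.22,5.0]
    - [0,-0.22,5.4]
    - [0,-0.22,5.6]
    - [0,-0.22,5.6]
  rot:
    - [0,0,0]
    - [0,0,0]
    - [0,0,0]
    - [0,0,0]
    - [0,0,0]
    - [0,0,0]
    - [0,0,0]
    - [0,0,0]
    - [0,0,0]
    - [0,0,0]

```text
time: 7.75
eef_pos: [0.5454, -0.2957, 0.0825]
tool_rot: [2.66, -1.059, 0.713]
contact_force: [-0.7, -0.4, -0.9]
finger_gap: 0.165
grip_force: 58.7
```

```bash
echo '[[0,-0.22,5.6],[0,0,0]]' >> ch.txt; python3 look.py w4; python3 -c "
import cv2;a=cv2.imread('pics/w4.png');cv2.imwrite('pics/w4c.png',a[60:360,150:500])
from h import *
p,r=cmd();print((p-status.state()['eef_pos'])*1000)"
```

```text
7.75 [ 0.5454 -0.2957  0.0825] [-0.7 -0.4 -0.9]
[-0.21105075  0.76777861 -0.71374118]
```

View pics/w4c.png

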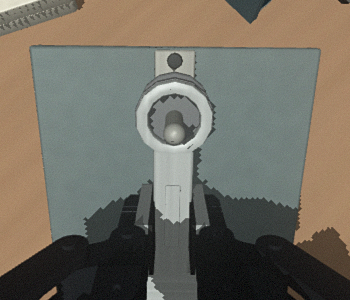

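The crop shows the hook tip visible inside the eye at (175,133), so the eye is over the hook. Releasing next.

carry_out:
  dp:
    - [0,0,0.1]
    - [0,0,0.1]
    - [0,0,0.1]
    - [0,0,0.1]
    - [0,0,0.1]
    - [0,0,0.1]
    - [0,0,-2]
    - [0,0,-5]
    - [0,0,-9]
    - [0,0,-13]
  rot:
    - [0,0,0]
    - [0,0,0]
    - [0,0,0]
    - [0,0,0]
    - [0,0,0]
    - [0,0,0]
    - [0,0,0]
    - [0,0,0]
    - [0,0,0]
    - [0,0,0]
  gripper: 0.6

```text
time: 9.05
eef_pos: [0.4975, -0.2506, 0.1959]
tool_rot: [2.66, -1.059, 0.712]
contact_force: [-0.2, 0.3, 0.5]
finger_gap: 0.602
grip_force: 0.0
```

```bash
echo '[[0,0,-13],[0,0,0]]' >> ch.txt; python3 look.py w5
python3 - <<'E'
from h import *
# next: hover over middle handle
a=np.array([.411,-.141]);y=np.radians(-1.9);g=a+.066*np.array([np.cos(y),np.sin(y)]);print(g)
p,r=cmd();rel([g[0]-.0,g[1],.16],downrot(y),p,r)
im=eyes.get_image('top');cv2.imwrite('pics/top1.png',im[:,:,::-1])
E
```

```text
9.05 [ 0.4975 -0.2506  0.1959] [-0.2  0.3  0.5]
[ 0.47696371 -0.14318824]
dp [-9.45 -6.35 -1.43] rot [ 10.7 -28.6 -40.6]
```

View pics/w5.png

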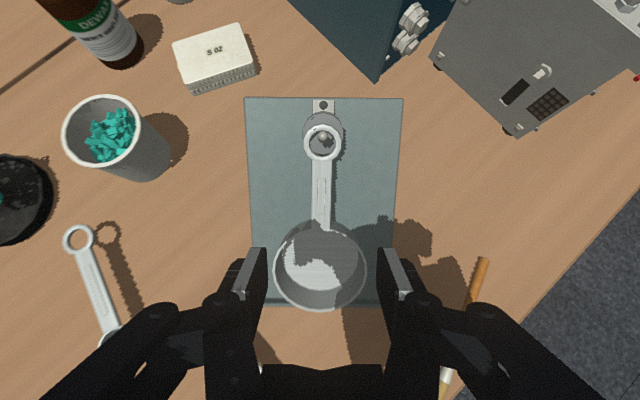

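The large scoop hangs on the hook: eye (322,142) round the hook tip and cup (320,267) down the slope. Moving on to the middle scoop.

carry_out:
  dp:
    - [-1.2,-0.8,-1]
    - [-2.4,-1.6,-1.5]
    - [-3.6,-2.4,-1.5]
    - [-4.8,-3.2,-1.5]
    - [-6,-4,-1.5]
    - [-7.2,-4.8,-1.5]
    - [-9.4,-6.3,-1.4]
    - [-9.4,-6.3,-1.4]
    - [-9.4,-6.3,-1.4]
    - [-9.4,-6.3,-1.4]
  rot:
    - [1.5,-4,-5.7]
    - [3,-8,-11.4]
    - [4.5,-12,-17]
    - [6,-16,-22.7]
    - [7.5,-20,-28.4]
    - [9,-24,-34]
    - [10.7,-28.6,-40.6]
    - [10.7,-28.6,-40.6]
    - [10.7,-28.6,-40.6]
    - [10.7,-28.6,-40.6]
  gripper: 1

```text
time: 10.4
eef_pos: [0.4771, -0.1452, 0.1605]
tool_rot: [3.138, -0.054, 0.002]
contact_force: [0.3, -0.1, 0.1]
finger_gap: 0.998
grip_force: 0.0
```

```bash
echo '[[-9.4,-6.3,-1.4],[10.7,-28.6,-40.6]]' >> ch.txt; python3 look.py w6
cat > scoop.py <<'E'
import sys,pickle
from h import *
n,z,cx,cy=sys.argv[1],float(sys.argv[2]),float(sys.argv[3]),float(sys.argv[4])
s,ci=pickle.load(open(n+'.pkl','rb'));im=cv2.imread(f'pics/{n}.png');hsv=cv2.cvtColor(im,cv2.COLOR_BGR2HSV)
print('expected handle mid px',proj(ci,[cx,cy,z]))
m=((hsv[:,:,1]<55)&(hsv[:,:,2]>140)).astype(np.uint8)
m=cv2.morphologyEx(m,cv2.MORPH_CLOSE,np.ones((5,5)))
N,l,st,c=cv2.connectedComponentsWithStats(m)
for i in range(1,N):
    if st[i,4]>300: print(i,st[i].tolist(),c[i].round(1))
cv2.imwrite(f'pics/{n}m.png',m*255)
E
python3 scoop.py w6 .0325 .477 -.143
python3 - <<'E'
from h import *
import pickle
s,ci=pickle.load(open('w5.pkl','rb'));u,v,n=hookframe();ROOT=ROOT+.0023*v
for (a,b),h in(((322,142),.03),((320,267),.03)):
  o,d=ray(ci,a,b);t=(h-(o-ROOT)@n)/(d@n);w=o+d*t-ROOT;print(h,w@u,w@v)
E
```

```text
10.4 [ 0.4771 -0.1452  0.1605] [ 0.3 -0.1  0.1]
expected handle mid px (np.float64(316.78722622724837), np.float64(185.10359067072383))
1 [188, 0, 50, 98, 2008] [219.   46.1]
3 [454, 0, 186, 62, 4885] [551.9  19.7]
6 [552, 31, 88, 83, 2132] [599.7  82.7]
61 [358, 104, 48, 38, 562] [383.6 122. ]
71 [298, 120, 36, 33, 498] [315.2 135.4]
78 [285, 185, 66, 103, 2467] [317.4 236.9]
0.03 -0.006675813007346956 0.0006223863987428139
0.03 -0.1138954630829085 0.0017510869089561384
```

```bash
cat > fit.py <<'E'
import sys,pickle
from h import *
from scipy.optimize import least_squares
# name z rad  cup box(x0 y0 x1 y1)  eye box
n=sys.argv[1];z,rad=map(float,sys.argv[2:4]);cb=list(map(int,sys.argv[4:8]));eb=list(map(int,sys.argv[8:12]))
s,ci=pickle.load(open(n+'.pkl','rb'));m=cv2.imread(f'pics/{n}m.png',0)
def pts(b):
    q=np.zeros_like(m);q[b[1]:b[3],b[0]:b[2]]=m[b[1]:b[3],b[0]:b[2]]
    return cv2.convexHull(max(cv2.findContours(q,0,1)[0],key=cv2.contourArea))[:,0]
def circ(P,rad,zz):
    W=np.array([onplane(ci,*p,zz)[:2] for p in P.astype(float)])
    f=least_squares(lambda q:np.hypot(*(W-q).T)-rad,W.mean(0),loss='soft_l1',f_scale=.0005);print('fit',f.x,np.abs(f.fun).mean());return f.x
P=pts(cb);P=P[P[:,1]>cb[1]+3]
c=circ(P,rad,z);e=circ(pts(eb),.015,z);d=e-c
yaw=np.arctan2(d[1],d[0]);print('len',np.hypot(*d),'yaw',np.degrees(yaw));g=c+d*.6;print('grip',g)
# in tool frame offset of camera bias: report
p,r=cmd();print('cmd-meas',(p-s['eef_pos'])*1000)
T=R.from_rotvec(s['tool_rot']);rel([*g,float(sys.argv[12])],downrot(yaw),p,r)
E
python3 fit.py w6 .0325 .030 270 225 370 300 290 115 340 158 .022
```

```text
fit [ 0.40726299 -0.14101836] 0.0004118752319934513
fit [ 0.51638834 -0.14357267] 0.0006215264639268967
len 0.10915523533155168 yaw -1.340885299173902
grip [ 0.4727382  -0.14255094]
cmd-meas [-0.0720573   1.23315868 -0.56686731]
dp [-0.43 -0.13 13.79] rot [ 0.   0.  -0.5]
```

carry_out:
  dp:
    - [-0.4,-0.25,3]
    - [-0.4,-0.25,6]
    - [-0.4,-0.25,9]
    - [-0.4,-0.25,11.5]
    - [-0.4,-0.25,13]
    - [-0.4,-0.25,13.6]
    - [-0.4,-0.25,13.6]
    - [-0.4,-0.25,13.6]
    - [-0.4,-0.25,13.6]
    - [-0.4,-0.25,13.6]
  rot:
    - [0,0,0]
    - [0,0,-0.5]
    - [0,0,-0.5]
    - [0,0,-0.5]
    - [0,0,-0.5]
    - [0,0,-0.5]
    - [0,0,-0.5]
    - [0,0,-0.5]
    - [0,0,-0.5]
    - [0,0,-0.5]
  gripper: 1

```text
time: 11.7
eef_pos: [0.4736, -0.1424, 0.0247]
tool_rot: [3.138, -0.038, 0.002]
contact_force: [-0.6, -0.2, -0.0]
finger_gap: 0.999
grip_force: 0.0
```

carry_out:
  dp:
    - [0,0,0]
    - [0,0,0]
    - [0,0,0]
    - [0,0,0]
    - [0,0,0]
    - [0,0,0]
    - [0,0,0]
    - [0,0,0]
    - [0,0,0]
    - [0,0,0]
  rot:
    - [0,0,0]
    - [0,0,0]
    - [0,0,0]
    - [0,0,0]
    - [0,0,0]
    - [0,0,0]
    - [0,0,0]
    - [0,0,0]
    - [0,0,0]
    - [0,0,0]
  gripper: 0.1
  force: 60

```text
time: 12.95
eef_pos: [0.4733, -0.1423, 0.0243]
tool_rot: [3.139, -0.038, 0.0]
contact_force: [-0.2, -0.2, -0.1]
finger_gap: 0.16
grip_force: 58.5
```

```bash
echo '[[-0.4,-0.25,13.6],[0,0,-0.5]]' >> ch.txt; sed -i 's/^def hookframe/ROOT=ROOT+.0023*np.array([.691,.723,0])\ndef hookframe/' h.py
python3 - <<'E'
from h import *
s=status.state();print(s['eef_pos'],s['finger_gap'],s['grip_force']);u,v,n=hookframe();print(v,ROOT)
cp,cr=cmd()
off=.030-s['eef_pos'][2];print('off',off)
p=tcp_for(.10,-.003,.0024,off=off,lx=.0466);Rt=downrot(YAW,np.radians(30))
# rows relative to commanded
st=cp+[0,0,.13]
for i in range(1,9):
    f=i/8;print((cr.inv().apply(st+(p-st)*f-cp)*100).round(1).tolist(),np.degrees((cr.inv()*Rt).as_rotvec()*f).round(1).tolist())
E
```

```text
[ 0.47332726 -0.1423061   0.02426874] 0.16007787018346517 58.504589796066284
[0.69085201 0.72293534 0.        ] [ 0.5760893 -0.3286371  0.096    ]
off 0.005731260356319226
[0.5, 1.5, -13.0] [-1.4, 3.6, 5.2]
[1.1, 3.1, -13.0] [-2.8, 7.2, 10.3]
[1.6, 4.6, -13.0] [-4.1, 10.7, 15.5]
[2.1, 6.1, -12.9] [-5.5, 14.3, 20.7]
[2.7, 7.7, -12.9] [-6.9, 17.9, 25.8]
[3.2, 9.2, -12.9] [-8.3, 21.5, 31.0]
[3.7, 10.7, -12.9] [-9.6, 25.0, 36.2]
[4.2, 12.2, -12.9] [-11.0, 28.6, 41.3]
```

carry_out:
  dp:
    - [0,0,-5]
    - [0,0,-11]
    - [0.5,1.5,-13]
    - [1.1,3.1,-13]
    - [1.6,4.6,-13]
    - [2.1,6.1,-12.9]
    - [2.7,7.7,-12.9]
    - [3.2,9.2,-12.9]
    - [3.7,10.7,-12.9]
    - [4.2,12.2,-12.9]
  rot:
    - [0,0,0]
    - [0,0,0]
    - [-1.4,3.6,5.2]
    - [-2.8,7.2,10.3]
    - [-4.1,10.7,15.5]
    - [-5.5,14.3,20.7]
    - [-6.9,17.9,25.8]
    - [-8.3,21.5,31.0]
    - [-9.6,25,36.2]
    - [-11,28.6,41.3]

```text
time: 14.2
eef_pos: [0.5121, -0.2653, 0.1533]
tool_rot: [2.653, -1.067, 0.715]
contact_force: [-0.5, -0.4, 0.0]
finger_gap: 0.16
grip_force: 58.9
```

carry_out:
  dp:
    - [0,0,0]
    - [0,0,0]
    - [0,0,0]
    - [0,0,0]
    - [0,0,0]
    - [0,0,0]
    - [0,0,0]
    - [0,0,0]
    - [0,0,0]
    - [0,0,0]
  rot:
    - [0,0,0]
    - [0,0,0]
    - [0,0,0]
    - [0,0,0]
    - [0,0,0]
    - [0,0,0]
    - [0,0,0]
    - [0,0,0]
    - [0,0,0]
    - [0,0,0]

```text
time: 15.45
eef_pos: [0.5123, -0.2649, 0.1536]
tool_rot: [2.655, -1.063, 0.713]
contact_force: [-0.8, -0.3, -1.1]
finger_gap: 0.165
grip_force: 58.9
```

```bash
echo '[[4.2,12.2,-12.9],[-11,28.6,41.3]]' >> ch.txt; python3 look.py w7; python3 eye.py w7 -.0082
python3 - <<'E'
import cv2
from h import *
im=cv2.imread('pics/w7.png');hsv=cv2.cvtColor(im,cv2.COLOR_BGR2HSV)
m=((hsv[:,:,2]>180)&(hsv[:,:,1]<40)).astype(np.uint8)
N,l,st,c=cv2.connectedComponentsWithStats(m)
for i in range(1,N):
    if st[i,4]>80 and 250<c[i][0]<400: print(st[i].tolist(),c[i])
E
```

```text
15.45 [ 0.5123 -0.2649  0.1536] [-0.8 -0.3 -1.1]
cmd-meas mm [-0.2  0.7 -0.5] [-0.05  0.09 -0.03]
eye px (322.32281494140625, 173.56390380859375) (65.19776153564453, 67.2225570678711)
eye in tool [ 0.04525972  0.00193063 -0.0082    ]
eye in hook -0.003991100746703405 0.0001300337659126405 0.103184216879174
[310, 98, 12, 15, 114] [314.28070175 104.8245614 ]
[299, 127, 44, 20, 292] [320.0239726  134.44178082]
[289, 140, 68, 134, 3419] [322.44135712 205.97309155]
[303, 159, 22, 36, 318] [313.60062893 177.68867925]
[325, 164, 11, 22, 101] [329.62376238 174.6039604 ]
[298, 339, 22, 29, 409] [307.04400978 351.61124694]
```

carry_out:
  dp:
    - [0.3,0,0.6]
    - [0.3,0,1.4]
    - [0.3,0,2.2]
    - [0.3,0,3.0]
    - [0.3,0,3.8]
    - [0.3,0,4.6]
    - [0.3,0,5.4]
    - [0.2,0,6.1]
    - [0.2,0,6.4]
    - [0.2,0,6.4]
  rot:
    - [0,0,0]
    - [0,0,0]
    - [0,0,0]
    - [0,0,0]
    - [0,0,0]
    - [0,0,0]
    - [0,0,0]
    - [0,0,0]
    - [0,0,0]
    - [0,0,0]

```text
time: 16.75
eef_pos: [0.5366, -0.2881, 0.099]
tool_rot: [2.655, -1.063, 0.712]
contact_force: [-0.9, -0.5, -0.7]
finger_gap: 0.158
grip_force: 59.2
```

```bash
echo '[[0.2,0,6.4],[0,0,0]]' >> ch.txt; python3 look.py w8; python3 eye.py w8 -.0082
python3 - <<'E'
import cv2
a=cv2.imread('pics/w8.png')
# hook tip check: mean colour inside the hole at few points
g=cv2.cvtColor(a,cv2.COLOR_BGR2GRAY)
print(g[140:220:5,290:360:4])
E
```

```text
16.75 [ 0.5366 -0.2881  0.099 ] [-0.9 -0.5 -0.7]
cmd-meas mm [ 0.   0.6 -0.4] [-0.05  0.06 -0.04]
eye px (322.21026611328125, 173.78932189941406) (65.51935577392578, 67.22840118408203)
eye in tool [ 0.04516342  0.00187736 -0.0082    ]
eye in hook -0.0022994649185843277 0.00016115545955875527 0.03914899022921661
[[135 118 139 130 136 138 115  93 187  99 104 117 136 129 132  76 133 131]
 [137 135 135 120 222 231 227 213 209 215 219 210 204 105 131 129 138 130]
 [116 136 136 219 109 189 183 176 180 174 183 188 193 195 165 124  96 134]
 [133 178 219 192 182  98  98 116 113 184 189  90 179 185 194 189 129 122]
 [123 204 201 157  90  81  71  92 100  82  68 179 188 139 191 194 102  74]
 [189 196 186  85  69 122 101 119 142 113  97 128  82 193 193 190 190  56]
 [192 184 125  65 119 127 127 163 198 153 106  79  64 184 109 191 185  70]
 [191 185 128  71  74 127 123 160 174 146  94  71  69 118 114 188 182  67]
 [187 187 129  66  65 121 126 101 121  95  72  68  74 110 121 197 182  60]
 [176 186 195  91  67 131 127 128 124  80 131 115 127 102 205 190 182  63]
 [125 181 194 189  83  68 131 124 123 126 127 121 112 212 201 175  64 125]
 [127 170 191 187 196 151 105  99  68 106 114 108 215 194 189 110  66 131]
 [128 127 180 167 186 196 202 208 224 226 212 202 186 181  65 123 124 122]
 [126 127 122 125 180 185 184 175 128 180 178 180 176  74  73 122 124 125]
 [124 124 123 123 183 189 185 190 191 187 187 188 175  70  69 123 121 126]
 [126 123 130 126 178 186 189 185 186 190 186 186 172  74  69 120 122 123]]
```

carry_out:
  dp:
    - [0,0,0.1]
    - [0,0,0.1]
    - [0,0,0.1]
    - [0,0,0.1]
    - [0,0,0.1]
    - [0,0,0]
    - [0,0,-2]
    - [0,0,-5]
    - [0,0,-9]
    - [0,0,-13]
  rot:
    - [0,0,0]
    - [0,0,0]
    - [0,0,0]
    - [0,0,0]
    - [0,0,0]
    - [0,0,0]
    - [0,0,0]
    - [0,0,0]
    - [0,0,0]
    - [0,0,0]
  gripper: 0.6

```text
time: 18.05
eef_pos: [0.489, -0.2427, 0.2125]
tool_rot: [2.655, -1.063, 0.712]
contact_force: [0.7, -0.6, 0.9]
finger_gap: 0.598
grip_force: 0.0
```

```bash
echo '[[0,0,-13],[0,0,0]]' >> ch.txt; python3 look.py w9
python3 - <<'E'
from h import *
import pickle
p,r=cmd();rel([.634,-.0865,.17],downrot(np.radians(-15.4)),p,r)
s,ci=pickle.load(open('w9.pkl','rb'));u,v,n=hookframe()
im=cv2.imread('pics/w9.png');hsv=cv2.cvtColor(im,cv2.COLOR_BGR2HSV)
m=((hsv[:,:,2]>165)&(hsv[:,:,1]<45)).astype(np.uint8)
N,l,st,c=cv2.connectedComponentsWithStats(m)
for i in range(1,N):
    if st[i,4]>80 and 230<c[i][0]<410: print(st[i].tolist(),c[i])
g=cv2.cvtColor(im,cv2.COLOR_BGR2GRAY)
for a in[(-.0067,.0,.0355),(-.0139+.0072,0,.0355)]:print(proj(ci,ROOT+u*a[0]+n*a[2]))
print('cup exp',proj(ci,ROOT-u*.1139+n*.0355),'cup exp at 110',proj(ci,ROOT-u*.11+n*.0355))
for c in cv2.HoughCircles(cv2.GaussianBlur(g,(3,3),1),cv2.HOUGH_GRADIENT,1,5,param1=120,param2=25,minRadius=10,maxRadius=60)[0][:14]:
    if 260<c[0]<380:print(c)
E
```

```text
18.05 [ 0.489  -0.2427  0.2125] [ 0.7 -0.6  0.9]
dp [ -2.35 -21.27   3.41] rot [  7.4 -29.4 -27.6]
[398, 6, 18, 19, 154] [406.50649351  15.07142857]
[391, 32, 19, 16, 93] [398.31182796  38.59139785]
[313, 97, 19, 13, 160] [322.0625 102.5125]
[303, 120, 36, 110, 1646] [320.77764277 173.54374241]
[275, 218, 61, 80, 459] [294.25708061 255.89760349]
[303, 255, 31, 15, 261] [319.42145594 263.00766284]
[289, 267, 48, 23, 109] [310.87155963 283.37614679]
(np.float64(321.9551611442664), np.float64(137.2722258175005))
(np.float64(321.9551611442664), np.float64(137.2722258175005))
cup exp (np.float64(321.6620590663695), np.float64(257.2086548190383)) cup exp at 110 (np.float64(321.67158493422056), np.float64(253.31070028597352))
[326.5 257.5  37.2]
[320.5 260.5  43.8]
[316.5 254.5  39.4]
[321.5 250.5  40. ]
[309.5 257.5  35.8]
[327.5 252.5  40.5]
[322.5 245.5  49.4]
[325.5 265.5  50.5]
```

View pics/w9.png

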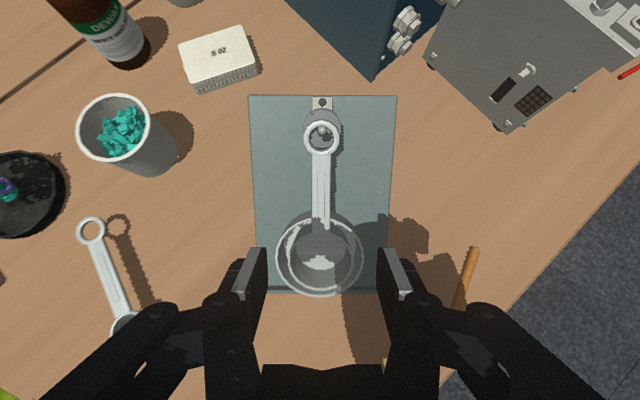

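The middle cup sits concentric inside the large one at about (319,257), and its eye at (321,137) is round the hook. Now the small scoop.

carry_out:
  dp:
    - [-0.4,-3.5,0]
    - [-0.8,-7,0.5]
    - [-1.2,-10.6,1.2]
    - [-1.6,-14.2,2]
    - [-2,-17.7,2.8]
    - [-2.3,-21.3,3.4]
    - [-2.3,-21.3,3.4]
    - [-2.3,-21.3,3.4]
    - [-2.3,-21.3,3.4]
    - [-2.3,-21.3,3.4]
  rot:
    - [1.2,-4.9,-4.6]
    - [2.4,-9.8,-9.2]
    - [3.7,-14.7,-13.8]
    - [4.9,-19.6,-18.4]
    - [6.2,-24.5,-23]
    - [7.4,-29.4,-27.6]
    - [7.4,-29.4,-27.6]
    - [7.4,-29.4,-27.6]
    - [7.4,-29.4,-27.6]
    - [7.4,-29.4,-27.6]
  gripper: 1

```text
time: 19.35
eef_pos: [0.6341, -0.0877, 0.1715]
tool_rot: [3.111, -0.422, 0.003]
contact_force: [-0.2, -0.0, 0.2]
finger_gap: 1.004
grip_force: 0.0
```

```bash
echo '[[-2.3,-21.3,3.4],[7.4,-29.4,-27.6]]' >> ch.txt; python3 look.py w10; python3 scoop.py w10 .035 .634 -.0865
python3 - <<'E'
from h import *
import pickle
s,ci=pickle.load(open('w10.pkl','rb'))
print('cup',proj(ci,[.57,-.069,.035]),'eye',proj(ci,[.677,-.099,.035]))
E
```

```text
19.35 [ 0.6341 -0.0877  0.1715] [-0.2 -0.   0.2]
expected handle mid px (np.float64(318.0638120058296), np.float64(183.03378777010698))
2 [380, 0, 23, 85, 597] [388.1  42. ]
25 [100, 94, 29, 20, 373] [114.1 103.5]
35 [607, 135, 33, 43, 639] [628.1 156.4]
45 [298, 166, 41, 104, 1652] [318.  214.8]
81 [543, 245, 97, 74, 1940] [601.9 276.9]
cup (np.float64(318.4557979593229), np.float64(251.9526534184628)) eye (np.float64(318.6347027831335), np.float64(130.74636558043113))
```

Run:
```python
import cv2,numpy as np
im=cv2.imread('pics/w10.png');hsv=cv2.cvtColor(im,cv2.COLOR_BGR2HSV)
for s,v in((55,120),(70,120),(80,110),(60,140)):
    m=((hsv[:,:,1]<s)&(hsv[:,:,2]>v)).astype(np.uint8);m=cv2.morphologyEx(m,cv2.MORPH_CLOSE,np.ones((5,5)))
    N,l,st,c=cv2.connectedComponentsWithStats(m)
    for i in range(1,N):
        if st[i,4]>60 and 270<c[i][0]<370: print(s,v,st[i].tolist(),c[i].round(1))
print(hsv[112:168:4,296:344:4,1]);print(hsv[112:168:4,296:344:4,2])
```

```text
55 120 [300, 115, 35, 29, 298] [314.1 124.4]
55 120 [298, 144, 41, 126, 1887] [317.7 212.1]
70 120 [298, 115, 41, 156, 2281] [316.9 200.5]
80 110 [298, 115, 41, 156, 2894] [317.8 195.7]
60 140 [300, 115, 34, 20, 247] [314.9 122.3]
60 140 [298, 166, 41, 105, 1665] [317.9 215.2]
[[ 94  92 100  98  95  86 101  92 100  90 103 102]
 [100  98  96 101   4   9   7  18 103  96  94  92]
 [ 93  94  70   4   7   6   7   3   8 101  96 103]
 [ 98  91   5   9 106 105 101 122   3   8 104  88]
 [ 91  84  10 101  95  97  90  96  91  15  90  98]
 [ 96  65   7  98 103  98 104  94 110  16  90  99]
 [ 96  92  16  98  94  89 110  98  93  20  92  97]
 [ 93  94  14  25 105  93  89  97  17  11 107  89]
 [ 97  89  77  15  16  42  29  15  19  77 102  95]
 [ 94  97  94  87  20  17  23  19  94 113 103  83]
 [ 92  88 100  89  11  16   6  19 103  87  97  98]
 [ 96  90  91  93  19  20  16  17  98 106  93  96]
 [ 96  93  90  86  19  17  13  23  88 101  96  96]
 [ 92  97  89  88  15  24  18  13  94  98 100  92]]
[[187 186 186 184 191 118 101 100 107  99 102 118]
 [187 193 191 187 173 226 221 145 194 192 100 100]
 [194 188 150 237 223 184 212 237 218  96 106 104]
 [189 197 242 188 118 100 106  92 242 203 105 104]
 [188 176 222 187  99 105 105 106 104 132  99 104]
 [191 162 216 197 109 101 101 106 102 114  99  98]
 [194 144 109 196 100 109 100 104  99 112 100 100]
 [186 192 110 102 102 107 103 103 119 114  98 100]
 [187 189 142 117 111  98  98 123 120 106 100  99]
 [187 186 185 165 113 117 111 109 103 104  99  98]
 [188 191 192 171 121 113 118 121  99 105 105 107]
 [191 196 188 168 121 113 112 120 102  99 107 185]
 [191 192 190 167 121 120 118 120 102 101 188 186]
 [189 190 191 162 116 116 116 117 100 107 115 189]]
```

```bash
python3 - <<'E'
import cv2,numpy as np
im=cv2.imread('pics/w10.png');hsv=cv2.cvtColor(im,cv2.COLOR_BGR2HSV)
m=((hsv[:,:,1]<50)&(hsv[:,:,2]>85)).astype(np.uint8)*255
cv2.imwrite('pics/w10m.png',cv2.morphologyEx(m,cv2.MORPH_OPEN,np.ones((2,2))))
E
python3 fit.py w10 .035 .019 280 234 360 290 295 105 345 147 .0275
```

```text
fit [ 0.569198   -0.06925367] 0.0003750445702725996
fit [ 0.67464741 -0.0984186 ] 0.00048215351259032124
len 0.10940827908394019 yaw -15.460246900374184
grip [ 0.63246765 -0.08675263]
cmd-meas [ 0.40572     1.14841288 -1.25478004]
dp [-0.18  0.08 14.28] rot [-0.   0.   0.1]
```

carry_out:
  dp:
    - [-0.2,0,3]
    - [-0.2,-0.1,6]
    - [-0.2,-0.1,9]
    - [-0.2,-0.1,12]
    - [-0.2,-0.1,13.6]
    - [-0.2,-0.1,14.35]
    - [-0.2,-0.1,14.35]
    - [-0.2,-0.1,14.35]
    - [-0.2,-0.1,14.35]
    - [-0.2,-0.1,14.35]
  rot:
    - [0,0,0]
    - [0,0,0]
    - [0,0,0]
    - [0,0,0]
    - [0,0,0]
    - [0,0,0]
    - [0,0,0]
    - [0,0,0]
    - [0,0,0]
    - [0,0,0]
  gripper: 1

```text
time: 20.65
eef_pos: [0.6333, -0.0859, 0.0277]
tool_rot: [3.112, -0.421, 0.002]
contact_force: [-0.5, 0.2, -0.1]
finger_gap: 1.0
grip_force: 0.0
```

carry_out:
  dp:
    - [0,0,0]
    - [0,0,0]
    - [0,0,0]
    - [0,0,0]
    - [0,0,0]
    - [0,0,0]
    - [0,0,0]
    - [0,0,0]
    - [0,0,0]
    - [0,0,0]
  rot:
    - [0,0,0]
    - [0,0,0]
    - [0,0,0]
    - [0,0,0]
    - [0,0,0]
    - [0,0,0]
    - [0,0,0]
    - [0,0,0]
    - [0,0,0]
    - [0,0,0]
  gripper: 0.1
  force: 60

```text
time: 21.9
eef_pos: [0.6329, -0.0859, 0.0271]
tool_rot: [3.112, -0.421, 0.0]
contact_force: [-0.6, -0.3, 0.5]
finger_gap: 0.163
grip_force: 58.4
```

```bash
echo '[[-0.2,-0.1,14.35],[0,0,0]]' >> ch.txt
python3 - <<'E'
from h import *
s=status.state();print(s['eef_pos'],s['finger_gap'],s['grip_force'])
cp,cr=cmd();off=.0325-s['eef_pos'][2];print('off',off)
p=tcp_for(.11,-.001,.0020,off=off,lx=.0455);Rt=downrot(YAW,np.radians(30))
st=cp+[0,0,.15];print(p)
for i in range(1,9):
    f=i/8;print((cr.inv().apply(st+(p-st)*f-cp)*100).round(1).tolist(),np.degrees((cr.inv()*Rt).as_rotvec()*f).round(1).tolist())
E
```

```text
[ 0.63291396 -0.08592483  0.02706773] 0.1632633322580531 58.42239439487457
off 0.0054322654686646925
[ 0.51055832 -0.26324808  0.16330566]
[-0.9, 2.5, -14.8] [-0.9, 3.7, 3.5]
[-1.8, 5.1, -14.7] [-1.9, 7.4, 6.9]
[-2.6, 7.7, -14.5] [-2.8, 11.0, 10.4]
[-3.5, 10.2, -14.3] [-3.7, 14.7, 13.8]
[-4.4, 12.8, -14.2] [-4.6, 18.4, 17.3]
[-5.3, 15.3, -14.0] [-5.6, 22.1, 20.7]
[-6.2, 17.9, -13.8] [-6.5, 25.7, 24.2]
[-7.1, 20.4, -13.7] [-7.4, 29.4, 27.6]
```

carry_out:
  dp:
    - [0,0,-5.5]
    - [0,0,-11.5]
    - [-0.9,2.5,-14.8]
    - [-1.8,5.1,-14.7]
    - [-2.6,7.7,-14.5]
    - [-3.5,10.2,-14.3]
    - [-4.4,12.8,-14.2]
    - [-5.3,15.3,-14]
    - [-6.2,17.9,-13.8]
    - [-7.1,20.4,-13.7]
  rot:
    - [0,0,0]
    - [0,0,0]
    - [-0.9,3.7,3.5]
    - [-1.9,7.4,6.9]
    - [-2.8,11,10.4]
    - [-3.7,14.7,13.8]
    - [-4.6,18.4,17.3]
    - [-5.6,22.1,20.7]
    - [-6.5,25.7,24.2]
    - [-7.4,29.4,27.6]

```text
time: 23.15
eef_pos: [0.5096, -0.264, 0.1643]
tool_rot: [2.653, -1.066, 0.715]
contact_force: [-1.1, -0.5, -1.9]
finger_gap: 0.162
grip_force: 58.7
```

carry_out:
  dp:
    - [0,0,0]
    - [0,0,0]
    - [0,0,0]
    - [0,0,0]
    - [0,0,0]
    - [0,0,0]
    - [0,0,0]
    - [0,0,0]
    - [0,0,0]
    - [0,0,0]
  rot:
    - [0,0,0]
    - [0,0,0]
    - [0,0,0]
    - [0,0,0]
    - [0,0,0]
    - [0,0,0]
    - [0,0,0]
    - [0,0,0]
    - [0,0,0]
    - [0,0,0]

```text
time: 24.4
eef_pos: [0.5103, -0.2636, 0.1643]
tool_rot: [2.655, -1.063, 0.713]
contact_force: [0.6, 0.3, -1.0]
finger_gap: 0.159
grip_force: 58.8
```

```bash
echo '[[-7.1,20.4,-13.7],[-7.4,29.4,27.6]]' >> ch.txt; python3 look.py w11; python3 eye.py w11 -.0079
```

```text
24.4 [ 0.5103 -0.2636  0.1643] [ 0.6  0.3 -1. ]
cmd-meas mm [-0.1  0.7 -0.5] [-0.05  0.08 -0.02]
eye px (322.83819580078125, 171.79156494140625) (65.08016967773438, 67.14399719238281)
eye in tool [ 0.04595494  0.00213386 -0.0079    ]
eye in hook -4.0925953289430717e-05 -0.00047746296623666154 0.11334193753020207
```

carry_out:
  dp:
    - [0,-0.05,0.6]
    - [0,-0.05,1.4]
    - [0,-0.05,2.2]
    - [0,-0.05,3.0]
    - [0,-0.05,3.8]
    - [0,-0.05,4.6]
    - [-0.1,-0.05,5.4]
    - [-0.2,-0.05,6.2]
    - [-0.2,-0.05,6.9]
    - [-0.2,-0.05,6.9]
  rot:
    - [0,0,0]
    - [0,0,0]
    - [0,0,0]
    - [0,0,0]
    - [0,0,0]
    - [0,0,0]
    - [0,0,0]
    - [0,0,0]
    - [0,0,0]
    - [0,0,0]

```text
time: 25.7
eef_pos: [0.5345, -0.2859, 0.1033]
tool_rot: [2.655, -1.063, 0.712]
contact_force: [-1.7, 0.6, 0.0]
finger_gap: 0.161
grip_force: 59.6
```

```bash
echo '[[-0.2,-0.05,6.9],[0,0,0]]' >> ch.txt; python3 look.py w12; python3 eye.py w12 -.0079
python3 - <<'E'
import cv2
g=cv2.cvtColor(cv2.imread('pics/w12.png'),cv2.COLOR_BGR2GRAY)
print(g[145:200:5,298:350:4])
E
```

```text
25.7 [ 0.5345 -0.2859  0.1033] [-1.7  0.6  0. ]
cmd-meas mm [-0.2  0.8 -0.3] [-0.05  0.07 -0.03]
eye px (322.6994934082031, 172.11831665039062) (65.38435363769531, 67.61150360107422)
eye in tool [ 0.04580389  0.00206923 -0.0079    ]
eye in hook -0.002187776229835292 0.00012774220566163196 0.04405398657980617
[[136 127 227 230 217 198 194 197 194 209 205 178 114]
 [214 217 204 181 173 118 112  96 148 186 182 193 197]
 [217 181 170  89  96 161 116 179 184 114 146 183 193]
 [198 155 165  69 139 105 132 110  96  96 183 194 189]
 [188  77  69  73 117 162 187 152 104 131  65 198 140]
 [167  74  70 130 107 155 184 149 104  70  70 117 131]
 [193  70  60 124 128 100 122 104  71  72  69  99 118]
 [192  74  77 128 126 127 126  66 120  78 126  82 130]
 [192 146  65  73 131 126 122 130 130 127 118 110 202]
 [192 186 159  90  80 115 126 119  89 102 113 220 199]
 [185 183 193 205 152 120 114 124 139 232 204 189 182]]
```

The bright hook tip sits inside the eye at about (322,167). Releasing and backing off.

carry_out:
  dp:
    - [0,0,0.1]
    - [0,0,0.1]
    - [0,0,0.1]
    - [0,0,0.1]
    - [0,0,0.1]
    - [0,0,0]
    - [0,0,-2]
    - [0,0,-5]
    - [0,0,-9]
    - [0,0,-13]
  rot:
    - [0,0,0]
    - [0,0,0]
    - [0,0,0]
    - [0,0,0]
    - [0,0,0]
    - [0,0,0]
    - [0,0,0]
    - [0,0,0]
    - [0,0,0]
    - [0,0,0]
  gripper: 0.6

```text
time: 27.0
eef_pos: [0.4867, -0.2403, 0.2169]
tool_rot: [2.655, -1.063, 0.712]
contact_force: [-0.2, -0.3, 0.3]
finger_gap: 0.602
grip_force: 0.0
```

carry_out:
  dp:
    - [0,0,0]
    - [0,0,0]
    - [0,0,0]
    - [0,0,0]
    - [0,0,0]
    - [0,0,0]
    - [0,0,0]
    - [0,0,0]
    - [0,0,0]
    - [0,0,0]
  rot:
    - [0,0,0]
    - [0,0,0]
    - [0,0,0]
    - [0,0,0]
    - [0,0,0]
    - [0,0,0]
    - [0,0,0]
    - [0,0,0]
    - [0,0,0]
    - [0,0,0]

```text
time: 28.25
eef_pos: [0.4874, -0.2409, 0.2161]
tool_rot: [2.655, -1.063, 0.713]
contact_force: [-1.0, 0.1, 0.6]
finger_gap: 0.6
grip_force: 0.0
```

```bash
echo '[[0,0,-13],[0,0,0]]' >> ch.txt; python3 look.py w13
python3 - <<'E'
from h import *
import pickle
s,ci=pickle.load(open('w13.pkl','rb'));u,v,n=hookframe()
def px(x,h):return np.round(proj(ci,ROOT+u*x+n*h),1)
print('eye exp seated',px(-.0067,.041),'raised10',px(-.0067,.051),'cup exp',px(-.1167,.041),px(-.113,.041))
im=cv2.imread('pics/w13.png');hsv=cv2.cvtColor(im,cv2.COLOR_BGR2HSV);g=cv2.cvtColor(im,cv2.COLOR_BGR2GRAY)
m=((hsv[:,:,2]>165)&(hsv[:,:,1]<45)).astype(np.uint8)
c=max(cv2.findContours(m[100:200,280:365].copy(),0,1)[0],key=cv2.contourArea)[:,0]+[280,100];e=c[c[:,1]<146]
print('eye',cv2.fitEllipse(e.reshape(-1,1,2)))
H=cv2.HoughCircles(cv2.GaussianBlur(g,(3,3),1),cv2.HOUGH_GRADIENT,1,4,param1=100,param2=18,minRadius=12,maxRadius=55)[0]
for c in H:
    if 285<c[0]<355 and 215<c[1]<300:print(c.round(1))
E
```

```text
28.25 [ 0.4874 -0.2409  0.2161] [-1.   0.1  0.6]
eye exp seated [322.2 137. ] raised10 [322.2 138.9] cup exp [321.9 260.3] [321.9 256.6]
eye ((322.0499572753906, 137.4313507080078), (34.37428283691406, 35.13078689575195), 154.2603302001953)
[319.5 252.5  40.9]
[318.5 248.5  42.1]
[326.5 252.5  36.6]
[312.5 252.5  37.8]
[320.5 256.5  29.9]
[315.5 258.5  34.4]
[326.5 248.5  37.8]
[320.5 240.5  35.5]
[313.5 247.5  40. ]
[321.5 245.5  33.8]
[308.5 252.5  30.2]
[325.5 256.5  36.6]
[330.5 250.5  32.2]
[329.5 256.5  30.2]
[308.5 258.5  31.1]
[339.5 254.5  37.8]
[326.5 243.5  34.4]
[307.5 248.5  30.2]
[335.5 251.5  27.8]
[303.5 254.5  28.9]
[326.5 261.5  24.5]
[331.5 244.5  26.6]
[317.5 243.5  31.9]
[309.5 262.5  27.7]
[313.5 233.5  25.4]
[314.5 262.5  23.2]
[330.5 263.5  28.9]
[304.5 258.5  28.9]
[335.5 255.5  27.8]
[326.5 237.5  28.8]
[305.5 235.5  22.1]
[334.5 261.5  25.4]
[332.5 236.5  24.5]
[338.5 258.5  24.5]
[324.5 267.5  22.3]
[305.5 242.5  26.6]
[303.5 248.5  26.7]
[330.5 240.5  24.5]
[319.5 231.5  26.6]
[318.5 236.5  21. ]
[299.5 253.5  24.6]
[316.5 273.5  19.9]
[310.5 271.5  18.8]
[310.5 236.5  21.3]
[314.5 267.5  22.3]
[325.5 271.5  18.8]
[337.5 246.5  24.3]
[299.5 260.5  23.2]
[309.5 242.5  24.4]
[298.5 264.5  20.2]
[318.5 265.5  18.8]
[305.5 271.5  18.8]
[295.5 245.5  18.3]
[336.5 240.5  21. ]
[303.5 264.5  14.1]
[302.5 239.5  20.8]
[342.5 259.5  17.4]
[299.5 244.5  18.5]
[307.5 267.5  14.5]
[328.5 267.5  17.9]
[296.5 269.5  15.2]
[333.5 267.5  15.1]
[318.5 269.5  14.4]
[338.5 262.5  13.4]
```

```bash
python3 -c "
from cell import ctrl
print(ctrl.finish_job())"
```

```text
the job is handed in; nothing more can be done
None
```

All three scoops are on the hook and the job is handed in at about 28 s; the images show the large and middle cups seated, but for the smallest only the eye's position on the hook was checked, not that its cup is fully home, and no verdict came back.

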